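Load a slide carrier under a spring clip

ROBOT

A 7-joint arm with a two-finger parallel gripper is mounted at the origin on a cart in front of the work surface, level with it; the furniture and walls round the work are solid. World frame = base frame: x ahead of the robot, y to its left, z up, the work surface at z = 0. Lengths are in m, angles in rad, forces in N, time in s.
With the tool pointing down it reaches from about 0.4 to 0.85 m from the base axis. Payload 10.4 kg.
Tool frame: the origin (TCP) lies at the very end of the fingers, on their centre line; the grasp point (between the pads) lies 19 mm behind it; z points along the fingers, y is the direction in which the jaws open and shut (so a half turn about z gives the same grasp; the last joint's range is limited). The gripper opens to 87 mm and grips with 3 to 60 N. Pads are 19 mm wide; open, the fingers measure 117 mm over their backs; the gripper's body (75 mm by 190 mm) begins 51 mm behind the grasp point.
Start: joints at [-1.164, 0.332, -0.065, 1.46, 0.022, 1.35, -0.088], TCP at [0.26, 0.568, 0.223] pointing down, gripper open.
Joint ranges: [-2.6, 2.6], [-0.5, 2.12], [-1.47, 1.34], [0.16, 2.42], [-1.27, 4.41], [0.06, 2.06], [-2.6, 2.6]. Speed limits (rad/s): [2.22, 2.22, 2.79, 2.79, 3.14, 3.14, 3.14].

INTERFACE

Orientations are given as a unit quaternion [x, y, z, w].
In Python, from bench import r gives the robot as it stands.
- The arm moves only by the tool move_arm, never from a script. Its argument "deltas" is a list of rows, each a list of 5 numbers: the gripper's target within -1 to 1 (fully open at 1, half-way at 0, shut at -1), then the shift along the tool's x, y, z as a fraction of full scale, then the turn about the tool's z as a fraction of full scale. A call has 1 to 12 rows; each row shifts and turns the commanded pose from where the row before left it, along the tool's axes as they then stand; what a row does not reach is not made up. Full scale, the value 1, is 2.5 cm for a shift and 90 degrees for a turn. A row lasts 1/12 s, in which the tool goes at most 41.7 mm and 7.16 degrees, less where a joint would pass 70% of its speed; a pose out of reach is approached as far as the arm can. A call with a number of a shift or a turn outside -1 to 1 is refused whole. A call with a gripper value outside its range is refused whole. The fingers move at their own pace and stop on an object; "squeeze" is the grip in N (left out, the last holds). Time passes only in rows, so rows that do not move let the fingers close. It gives the time, the measured TCP pose, the force and the opening at its end, in the units of the state.
- r.read_state(): the state, without advancing time (a new reading comes with each control period).
- r.camera(name): name is "scene" or "side" or "wrist"; returns the picture (384x512x3 uint8, red, green, blue); there is no depth.
- r.camera_info(name): a dict with "K" (3x3 intrinsics, pixels), "k1" (the pictures are not rectified: a ray, as slopes to the right and down, at radius r is drawn at 1 + k1 r^2 times it, then the intrinsics apply), "R" (3x3) and "t" (3): a world point X has camera coordinates R X + t; the wrist camera has in their place "hand_eye" (4x4, takes a point from camera to tool coordinates, whose origin is the TCP and whose axes are the flange's). Camera axes: x right, y down, z forward; pixel columns grow to the right and rows downward; lengths in m; the calibration is good to about 2 mm. A picture is of the moment at which its call begins: read the wrist's pose just before it. camera_info takes no time and is no camera call.
- r.close_job(): hands the job in, once; it reports no verdict.
Trained networks look in the newest picture that a camera, given by its name, has taken for a name from the list of things; names that differ only in an ending like _2 or _b are one class to them, and where a whole thing is asked for, a point or a joint stands for the part that bears it (a point fixed in the world has none). Each returns a list of dicts, best first, with "confidence" (0 to 1); they miss things now and then, are a little off and sometimes report something else, mostly with a low value. They report only what shows in the picture. A call takes as long as a camera call. They do not tell look-alikes from the thing itself.
- r.boxes_of(camera, label): "position" ([x, y, z] in m, in the coordinates of the camera as it stood for that picture, good to about 4 mm: the middle of the surface that is visible of it).
- r.tip_of(camera, label): "position" ([x, y, z] in m, in the coordinates of the camera as it stood for that picture, good to about 4 mm: a listed point, or the origin of a listed thing).
The state is a dict: "time": time; "joint_positions": joint angles; "joint_vel": joint speeds; "joint_torque": joint torques, N m; "ee_pos": TCP position; "eef_rot": TCP orientation; "ft_force": force on the tool from outside, world axes, zero at the start; "torque": the same for the moment, N m; "width": finger opening in m.
Only numpy, scipy, OpenCV 4.12 (cv2) and the standard library are available. Lean on these libraries where they do the work, as an engineer would, in place of code of your own. Each camera call takes 0.05 s, during which the arm holds its last target.

TASK

Load the blue slide carrier into the holder: press the red bar down with one fingertip so the spring clip opens, and while holding it down push the carrier's upright lip with the other fingertip until the carrier is fully home against the end stop. Then let the bar up so the clip closes on the carrier, and move clear. Only push the carrier, never lift or tip it, and leave everything else on the bench where it is.

Things in the scene. Friction and masses are not known exactly. Their poses are not given: they have to be found in the camera images.
- holder: Slide holder fixed to the bench: grey base 190 x 110 mm with a bright stage strip. Origin: centre of its underside, on the bench. +x is the loading direction (towards the dark end stop), +y points from the red bar towards the channel, z up. The clip's hinge rod runs along x at y = -3 mm, 31 mm above the bench, between two dark brackets (6 mm thick, tops 37 mm up) at x = -91 and +72 mm.
- channel (a point): Mouth of the channel between the guide rails, on its floor and centre line (holder x = -30, y = +25 mm, 20 mm above the bench). The channel is 40 mm wide; rails 4 mm high above the floor run from here to the stop. The bare stage goes on 64 mm behind the mouth, at floor height.
- end_stop (a point): Foot of the stop's face on the channel's centre line (holder x = +75, y = +25 mm, 20 mm above the bench). The stop is dark steel, 12 mm high.
- clip: Rocking spring clip: on one side of its hinge rod a red flat press bar, covering holder x = -88 to +8 mm and y = -49 to -27 mm; on the other a short steel arm with the foot. Origin on the hinge rod (holder x = 0, y = -3, z = 31 mm); turns with the clip. A fingertip can slide along the bar in x while pressing.
- press_bar (a point): Centre of the red bar's upper face (holder x = -40, y = -37 mm). 38 mm above the bench with the clip shut, 24 mm when pressed right down, nearly linear between.
- clip_angle (a joint): Clip angle, rad: 0 shut and empty, about 0.145 closed on a loaded carrier, 0.4 (stop) with the red bar pressed right down. Pressing the bar raises the foot across the hinge; a spring shuts it. At the bar's middle about 3 N starts it, 8.5 N holds it fully down; above 0.2 the carrier passes freely beneath the foot.
- clip_foot (a point): The clip's foot: steel round nose 14 mm long along x, 8 mm thick, on the channel's centre line at holder x = +48 to +62 mm. This point: its underside, 2 mm above the channel floor when shut and empty (it then blocks the 6 mm thick carrier), about 13 mm when fully open.
- carrier: Loose blue slide carrier, about 60 g: plate 76 (x) x 36 (y) x 6 mm with a glass slide on top; at its rear (-x) end an upright lip 5 mm thick, 36 mm wide, 16 mm high over the underside. Origin: centre of its underside (lip's rear face at x = -38 mm). Starts in the channel, aligned with the holder within about 1 degree, front edge short of the clip. Home, its origin is at holder x = +37 mm.
- forceps: Bystander, leave alone: steel forceps 142 x 17 x 9 mm lying beside the holder; origin centre of its underside
- felt_pen: Bystander, leave alone: marker pen, dark red with black ends, 139 x 17 x 19 mm, lying beyond the holder's stop; origin centre of its underside
- dish: Bystander, leave alone: clear petri dish, 78 mm across, 15 mm high; origin centre of its underside
- bottle: Bystander, leave alone: brown dropper bottle, 33 mm across, 79 mm high, black cap; origin centre of its underside
- cork: Bystander, leave alone: tapered cork, 27 mm across, 26 mm high; origin centre of its underside
- microscope (a point): Point on the bench under the middle of the fixed stereo microscope (white, about 176 x 122 mm, 290 mm tall) that stands to the left of and beyond the holder: keep the arm clear of it.
Not all that is in view belongs to the job. Leave any orange look-alike of the carrier alone.

How it is judged:
By the outcome, as a careful person would: the job done as asked, in the order asked, and still so for the second after the job is handed in, with the robot touching nothing.
It also fails if it takes over 38 s, if anything falls off the work surface, if the arm or the gripper's body presses on something with over 40 N, if the wrist force passes 120 N, or if a joint passes its speed limit or range.

## Working session

There is one attempt and no reset: what is moved stays moved. The work goes in short steps, Python scripts to look and compute and a tool call to move; the robot and the scene stay as the last step left them, time stands still between calls to the robot, and variables do not carry over. Pictures are saved under pics/ and viewed, and the job is handed in when it is done.

Besides the shell and the picture viewer there is one more tool, called in YAML: its name, and indented under it one key for each argument. move_arm: Moves the arm, as the interface text tells. Shift numbers are shares of 2.5 cm and turn numbers shares of 90 degrees, none past 1 either way. Its arguments: {"type":"object","properties":{"deltas":{"type":"array","items":{"type":"array","items":{"type":"number"}}},"squeeze":{"type":"number"}},"required":["deltas"]}

```bash
ls; mkdir -p pics; cat > h.py <<'E'
import numpy as np, cv2
from bench import r
from scipy.spatial.transform import Rotation as Ro
def snap(n,f):
    s=r.read_state(); im=r.camera(n); cv2.imwrite('pics/'+f,im[:,:,::-1]); return s,im
def T(n,s=None):
    ci=r.camera_info(n)
    if n=='wrist':
        M=np.eye(4);M[:3,:3]=Ro.from_quat(s['eef_rot']).as_matrix();M[:3,3]=s['ee_pos']
        return M@np.array(ci['hand_eye'])
    M=np.eye(4);M[:3,:3]=ci['R'];M[:3,3]=ci['t'];return np.linalg.inv(M)
def ray(n,uv,z,s=None):
    ci=r.camera_info(n);K=np.array(ci['K']);k1=ci['k1']
    d=(np.array(uv,float)-K[:2,2])/[K[0,0],K[1,1]]
    u=d.copy()
    for _ in range(30): u=d/(1+k1*(u@u))
    M=T(n,s);v=M[:3,:3]@[u[0],u[1],1];o=M[:3,3]
    return o+v*(z-o[2])/v[2]
def proj(n,X,s=None):
    ci=r.camera_info(n);K=np.array(ci['K']);k1=ci['k1']
    M=np.linalg.inv(T(n,s));c=M[:3,:3]@np.array(X)+M[:3,3];u=c[:2]/c[2];u=u*(1+k1*(u@u))
    return u*[K[0,0],K[1,1]]+K[:2,2]
E
python3 - <<'E'
from h import *
print(r.read_state())
for n in ['scene','side','wrist']:
    s,im=snap(n,n+'0.png'); print(n,{k:np.round(v,3).tolist() for k,v in r.camera_info(n).items()})
    M=T(n,s)
    for l in ['holder','channel','end_stop','press_bar','clip_foot','carrier','forceps','felt_pen','dish','bottle','cork','microscope']:
        for d in r.tip_of(n,l)[:2]:
            print(n,l,round(d['confidence'],2),np.round(M[:3,:3]@d['position']+M[:3,3],4))
print(r.read_state()['time'])
E
```

```text
pics
{'time': 0.0, 'joint_positions': array([-1.16360108,  0.33284116, -0.0646718 ,  1.46096641,  0.02160905,
        1.34988356, -0.08850173]), 'joint_vel': array([-0.0003202 ,  0.00042173,  0.00123537,  0.0009327 ,  0.00066654,
       -0.00012079, -0.00098625]), 'joint_torque': array([-5.42739363e-04, -6.23252892e+01,  2.44057935e-02, -3.89912331e+01,
       -6.13380340e-02,  3.93015181e-02,  1.23425475e-04]), 'ee_pos': array([0.26028841, 0.5677894 , 0.22176107]), 'eef_rot': array([ 2.13249743e-01,  9.76997469e-01, -6.93082275e-04, -1.08167293e-04]), 'ft_force': array([ 0.08020625,  0.18284597, -0.27472225]), 'torque': array([0.03772765, 0.05362222, 0.0041937 ]), 'width': 0.08678381210692337}
scene {'K': [[472.75, 0.0, 247.638], [0.0, 472.75, 190.511], [0.0, 0.0, 1.0]], 'k1': -0.063, 'R': [[0.836, -0.548, -0.005], [-0.375, -0.566, -0.734], [0.4, 0.616, -0.679]], 't': [-0.636, 0.06, 1.025]}
scene holder 0.79 [ 0.5252 -0.3033 -0.0014]
scene holder 0.52 [ 0.5399 -0.2842  0.0226]
scene channel 0.67 [ 0.5257 -0.2692  0.0207]
scene end_stop 0.93 [ 0.6017 -0.3489  0.0219]
scene press_bar 
[... 689 characters left out ...]
 0.56 [ 0.5245 -0.2738  0.0206]
side end_stop 0.66 [ 0.5961 -0.3485  0.0203]
side press_bar 0.62 [ 0.4714 -0.3047  0.0404]
side clip_foot 0.98 [ 0.5872 -0.3332  0.0207]
side carrier 0.88 [ 0.5473 -0.287   0.0147]
side carrier 0.67 [ 0.3481 -0.2608  0.002 ]
side forceps 0.42 [ 0.4619 -0.37    0.0053]
side bottle 0.93 [ 0.4244 -0.1107 -0.0009]
side bottle 0.19 [ 0.4744 -0.3065  0.0389]
side cork 0.67 [ 0.497  -0.5731  0.0008]
side microscope 0.22 [ 0.6039 -0.4247  0.0031]
wrist {'K': [[288.08, 0.0, 254.866], [0.0, 288.08, 194.026], [0.0, 0.0, 1.0]], 'k1': -0.012, 'hand_eye': [[-0.001, -0.957, -0.291, 0.078], [1.0, -0.001, -0.0, 0.001], [-0.0, -0.291, 0.957, -0.162], [0.0, 0.0, 0.0, 1.0]]}
1.95
```

View pics/scene0.png

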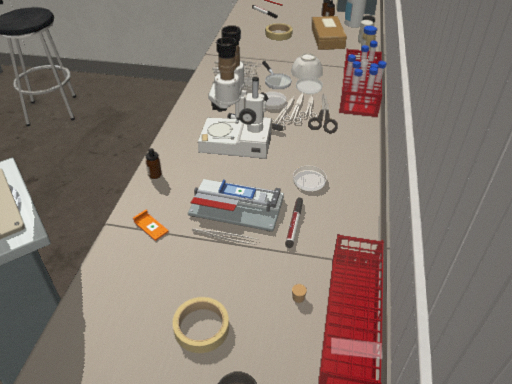

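View pics/side0.png

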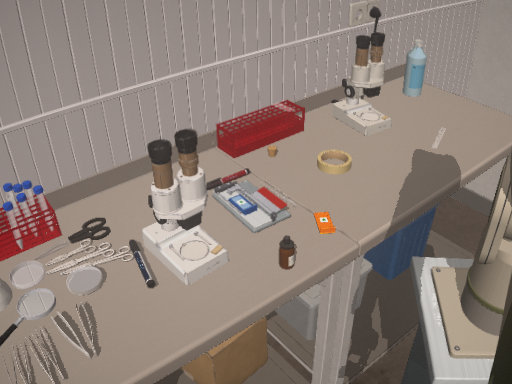

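```bash
python3 - <<'E'
from h import *
from scipy.optimize import least_squares
P={'holder':((0,0,0),[(.5252,-.3033),(.5263,-.3095)]),'channel':((-.03,.025),[(.5257,-.2692),(.5245,-.2738)]),'stop':((.075,.025),[(.6017,-.3489),(.5961,-.3485)]),'bar':((-.04,-.037),[(.4718,-.3051),(.4714,-.3047)]),'foot':((.055,.025),[(.5797,-.3353),(.5872,-.3332)])}
a=np.array([p[0][:2] for p in P.values() for _ in p[1]]);b=np.array([q for p in P.values() for q in p[1]])
def f(v): c,s=np.cos(v[2]),np.sin(v[2]);return (a@np.array([[c,s],[-s,c]])+v[:2]-b).ravel()
s=least_squares(f,[.52,-.3,-.8]);print(s.x,np.degrees(s.x[2]),np.round(f(s.x)*1000,1))
# microscope base pixels
for n,uvs in {'side':[(143,243),(181,280),(227,250),(226,262)],'scene':[(198,150),(265,156),(270,140)]}.items():
    for uv in uvs: print(n,uv,ray(n,uv,0.0))
# carrier along holder
c,sn=np.cos(s.x[2]),np.sin(s.x[2])
for q in [(.5423,-.2897),(.5473,-.287)]:
    d=np.array(q)-s.x[:2]; print(np.array([[c,sn],[-sn,c]])@d)
for n,box in {'scene':(170,100,320,260),'side':(100,120,340,300)}.items():
    im=cv2.imread(f'pics/{n}0.png');x0,y0,x1,y1=box
    cv2.imwrite(f'pics/{n}0c.png',cv2.resize(im[y0:y1,x0:x1],None,fx=3.3,fy=3.3,interpolation=2))
E
```

```text
[ 0.52724771 -0.30944419 -0.82851826] -47.470599764091105 [ 2.  -6.1  0.9  0.1 -0.3 -1.2  0.9  3.4 -5.3  1.1  0.3  0.7  1.1  0.1
  1.5 -0.3  3.1  2.2 -4.4  0.1]
side (143, 243) [ 0.75622339 -0.14876741  0.        ]
side (181, 280) [ 0.63924517 -0.04088899  0.        ]
side (227, 250) [ 0.55859097 -0.14478272  0.        ]
side (226, 262) [ 0.55433451 -0.10554616  0.        ]
scene (198, 150) [ 0.55614531 -0.08183946  0.        ]
scene (265, 156) [ 0.68357813 -0.19585235  0.        ]
scene (270, 140) [ 0.73234896 -0.14839502  0.        ]
[-0.00437522  0.02443895]
[-0.00298509  0.02994871]
```

View pics/scene0c.png

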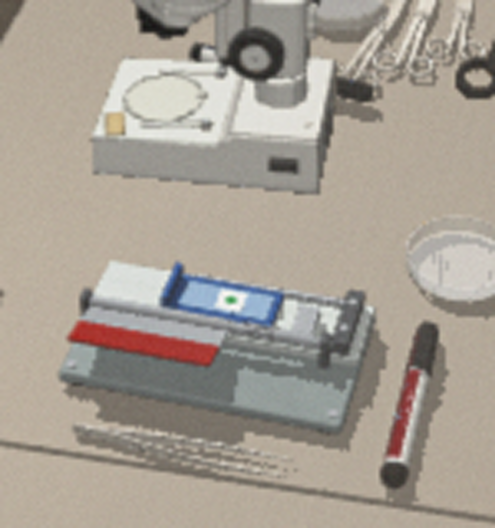

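View pics/side0c.png

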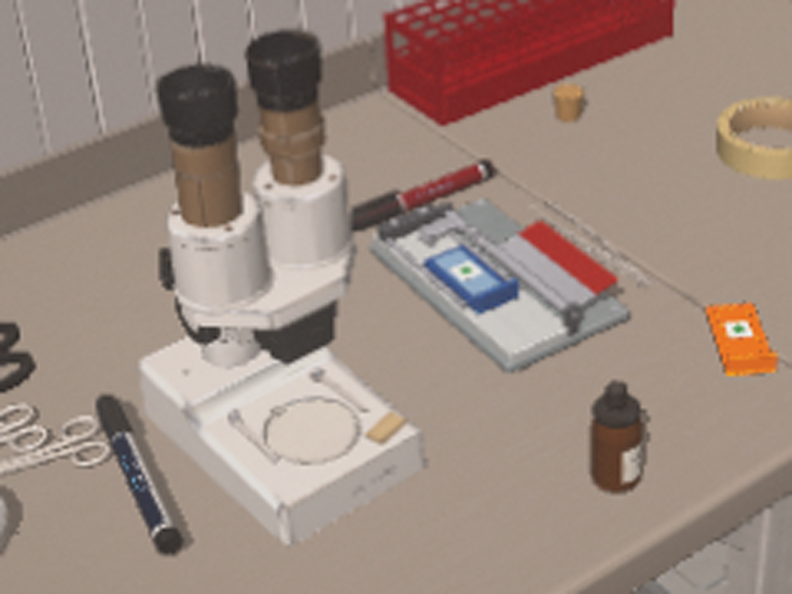

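```bash
python3 - <<'E'
from h import *
for p in [(.26,.568,.22),(.46,.15,.22),(.42,-.1,.22),(.46,-.25,.22),(.46,.15,0),(.42,-.1,0),(.3,.5,0)]:
    print(p,[np.round(proj(n,p)).tolist() for n in ('scene','side')])
print(ray('side',(362,128),0),ray('side',(30,200),0),ray('side',(40,300),0),ray('scene',(228,105),0),ray('scene',(290,110),0))
M=T('wrist',r.read_state());print(M)
E
```

```text
(0.26, 0.568, 0.22) [[-5.0, 11.0], [413.0, 585.0]]
(0.46, 0.15, 0.22) [[112.0, 45.0], [252.0, 273.0]]
(0.42, -0.1, 0.22) [[137.0, 93.0], [290.0, 181.0]]
(0.46, -0.25, 0.22) [[188.0, 121.0], [275.0, 142.0]]
(0.46, 0.15, 0) [[127.0, 119.0], [256.0, 364.0]]
(0.42, -0.1, 0) [[152.0, 173.0], [288.0, 268.0]]
(0.3, 0.5, 0) [[37.0, 83.0], [345.0, 576.0]]
[ 0.2187995 -0.773456   0.       ] [ 1.1259913  -0.28630176  0.        ] [9.20671221e-01 5.50663587e-02 1.11022302e-16] [0.72885592 0.05477564 0.        ] [ 0.8608488  -0.06420893  0.        ]
[[ 4.17860335e-01  8.69257382e-01  2.64167265e-01  1.89479358e-01]
 [ 9.08511248e-01 -3.99879654e-01 -1.21258297e-01  6.01707885e-01]
 [ 2.30444437e-04  2.90667965e-01 -9.56823955e-01  3.84694329e-01]
 [ 0.00000000e+00  0.00000000e+00  0.00000000e+00  1.00000000e+00]]
```

View pics/wrist0.png

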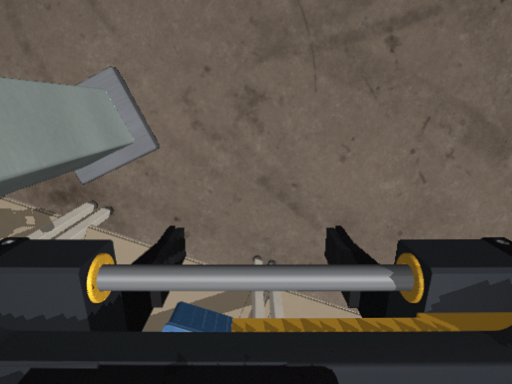

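move_arm:
  deltas:
    - [0.15, -0.93, -0.73, 0, 0]
    - [0.15, -0.93, -0.73, 0, 0]
    - [0.15, -0.93, -0.73, 0, 0]
    - [0.15, -0.93, -0.73, 0, 0]
    - [0.15, -0.93, -0.73, 0, 0]
    - [0.15, -0.93, -0.73, 0, 0]
    - [0.15, -0.93, -0.73, 0, 0]
    - [0.15, -0.93, -0.73, 0, 0]
    - [0.15, -0.93, -0.73, 0, 0]
    - [0.15, -0.93, -0.73, 0, 0]
    - [0.15, -0.93, -0.73, 0, 0]
    - [0.15, -0.93, -0.73, 0, 0]

```text
time: 2.95
ee_pos: [0.4233, 0.2515, 0.2228]
eef_rot: [0.213, 0.977, 0.0, 0.0]
ft_force: [1.4, -0.0, -0.0]
width: 0.0498
```

move_arm:
  deltas:
    - [0.15, -0.42, -0.91, 0, 0]
    - [0.15, -0.42, -0.91, 0, 0]
    - [0.15, -0.42, -0.91, 0, 0]
    - [0.15, -0.42, -0.91, 0, 0]
    - [0.15, -0.42, -0.91, 0, 0]
    - [0.15, -0.42, -0.91, 0, 0]
    - [0.15, -0.42, -0.91, 0, 0]
    - [0.15, -0.42, -0.91, 0, 0]
    - [0.15, 0, 0, 0, 0.079]
    - [0.15, 0, 0, 0, 0.079]
    - [0.15, 0, 0, 0, 0.079]
    - [0.15, 0, 0, 0, 0.079]

```text
time: 3.95
ee_pos: [0.4233, 0.0522, 0.2227]
eef_rot: [0.45, 0.893, 0.0, 0.0]
ft_force: [-0.2, 1.2, 0.0]
width: 0.0498
```

move_arm:
  deltas:
    - [0.15, 0, 0, 0, 0.079]
    - [0.15, 0, 0, 0, 0.079]
    - [0.15, 0, 0, 0, 0.079]
    - [0.15, 0, 0, 0, 0.079]
    - [0.15, 0, 0, 0, 0.079]
    - [0.15, 0, 0, 0, 0.079]
    - [0.15, 0, 0, 0, 0.079]
    - [0.15, 0, 0, 0, 0.079]
    - [0.15, 0, 0, 0, 0.079]
    - [0.15, 0, 0, 0, 0.079]
    - [0.15, 0, 0, 0, 0.079]
    - [0.15, 0, 0, 0, 0.079]

```text
time: 4.95
ee_pos: [0.4233, 0.0524, 0.2227]
eef_rot: [0.936, 0.352, 0.0, -0.0]
ft_force: [-0.0, 0.3, -0.2]
width: 0.0501
```

move_arm:
  deltas:
    - [0.15, 0, 0, 0, 0.079]
    - [0.15, 0, 0, 0, 0.079]
    - [0.15, 0, 0, 0, 0.079]
    - [0.15, 0, 0, 0, 0.079]
    - [0.15, 0, 0, 0, 0.079]
    - [0.15, 0, 0, 0, 0.079]
    - [0.15, 0, 0, 0, 0.079]
    - [0.15, 0, 0, 0, 0.079]
    - [0.15, 0, 0, 0, 0.079]
    - [0.15, 0, 0, 0, 0.079]
    - [0.15, 0, 0, 0, 0.079]
    - [0.15, 0, 0, 0, 0.079]

```text
time: 5.95
ee_pos: [0.4233, 0.0524, 0.2227]
eef_rot: [0.927, -0.375, 0.0, -0.0]
ft_force: [-0.1, 0.2, -0.0]
width: 0.0502
```

```bash
python3 - <<'E'
from h import *
s=r.read_state();print(s['time'],s['ee_pos'],s['joint_positions'],s['ft_force']);R=Ro.from_quat(s['eef_rot']).as_matrix();print(R, np.degrees(np.arctan2(R[1,0],R[0,0])))
E
```

```text
5.95 [0.4233217  0.05240162 0.22266857] [-0.37489529 -0.11779233  0.13425351  1.9534854   0.01615925  1.30453049
 -2.58557186] [-0.10249604  0.23242553 -0.00591911]
[[ 7.18628943e-01 -6.95393664e-01  3.07937285e-04]
 [-6.95393729e-01 -7.18628912e-01  2.21113790e-04]
 [ 6.75315075e-05 -3.73036426e-04 -9.99999928e-01]] -44.05860074470803
```

move_arm:
  deltas:
    - [0.15, 0.7, 0.73, 0, 0]
    - [0.15, 0.7, 0.73, 0, 0]
    - [0.15, 0.7, 0.73, 0, 0]
    - [0.15, 0.7, 0.73, 0, 0]
    - [0.15, 0.7, 0.73, 0, 0]
    - [0.15, 0.7, 0.73, 0, 0]
    - [0.15, 0.91, 0.37, 0, 0]
    - [0.15, 0.91, 0.37, 0, 0]
    - [0.15, 0.91, 0.37, 0, 0]
    - [0.15, 0.91, 0.37, 0, 0]

```text
time: 6.78
ee_pos: [0.4642, -0.1901, 0.2228]
eef_rot: [0.928, -0.372, 0.0, -0.0]
ft_force: [-0.9, 0.2, 0.5]
width: 0.05
```

move_arm:
  deltas:
    - [0.15, 0.91, 0.37, 0, 0]
    - [0.15, 0.91, 0.37, 0, 0]
    - [0.15, 0.91, 0.37, 0, 0]
    - [0.15, 0.91, 0.37, 0, 0]
    - [0.15, 0, 0, 0, 0.037]
    - [0.15, 0, 0, 0, 0]

```text
time: 7.28
ee_pos: [0.5038, -0.2799, 0.2222]
eef_rot: [0.916, -0.401, -0.0, 0.0]
ft_force: [0.3, 0.5, -0.3]
width: 0.0498
```

```bash
python3 - <<'E'
from h import *
s,im=snap('wrist','w1.png');print(s['time'],s['ee_pos'],s['joint_positions']);M=T('wrist',s)
for l in ['holder','channel','end_stop','press_bar','clip_foot','carrier','clip','microscope']:
    for d in r.tip_of('wrist',l)[:2]:
        print(l,round(d['confidence'],2),np.round(M[:3,:3]@d['position']+M[:3,3],4))
E
```

```text
7.2833 [ 0.5038397  -0.27985481  0.2221573 ] [-0.03139893  0.23842708  0.54356984  1.62126224 -0.12550949  1.31761015
 -1.86518318]
holder 0.98 [ 5.289e-01 -3.100e-01  1.000e-04]
channel 0.66 [ 0.5265 -0.2737  0.0193]
end_stop 0.79 [ 0.5952 -0.3457  0.0233]
end_stop 0.74 [ 0.426  -0.1072  0.0008]
press_bar 0.9 [ 0.473  -0.3006  0.0333]
clip_foot 0.8 [ 0.5833 -0.3338  0.0227]
carrier 0.7 [ 0.5434 -0.2895  0.0212]
carrier 0.68 [ 3.407e-01 -2.566e-01  2.000e-04]
clip 0.76 [ 0.5206 -0.3131  0.0323]
clip 0.58 [ 0.5274 -0.2725  0.0215]
```

View pics/w1.png

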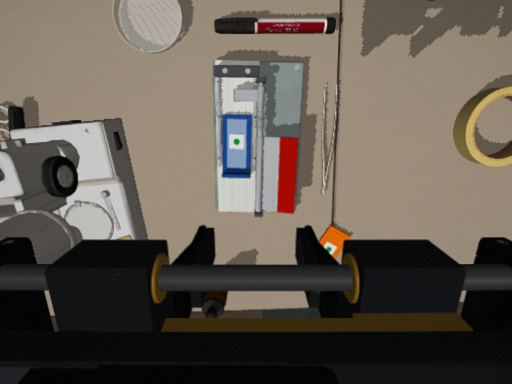

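```bash
python3 - <<'E'
from h import *
im=cv2.imread('pics/w1.png');cv2.imwrite('pics/w1c.png',cv2.resize(im[50:225,195:320],None,fx=3.4,fy=3.4,interpolation=2))
h=cv2.cvtColor(im,cv2.COLOR_BGR2HSV)
def blob(m,roi):
    x0,y0,x1,y1=roi;k=np.zeros_like(m);k[y0:y1,x0:x1]=m[y0:y1,x0:x1]
    c=max(cv2.findContours(k,cv2.RETR_EXTERNAL,cv2.CHAIN_APPROX_NONE)[0],key=cv2.contourArea);return c
roi=(200,50,310,220)
red=cv2.inRange(h,(0,120,80),(8,255,255))|cv2.inRange(h,(172,120,80),(180,255,255))
blue=cv2.inRange(h,(100,80,40),(130,255,255))
for n,m in (('red',red),('blue',blue)):
    c=blob(m,roi);b=cv2.minAreaRect(c);print(n,b,cv2.boxPoints(b).tolist(),cv2.boundingRect(c))
E
```

```text
red ((286.87384033203125, 174.77076721191406), (17.805875778198242, 75.99392700195312), 3.1798300743103027) [[275.8769226074219, 212.2153778076172], [280.0923156738281, 136.3384552001953], [297.8707580566406, 137.32615661621094], [293.6553649902344, 213.2030792236328]] (277, 137, 21, 77)
blue ((236.5, 145.5), (28.999996185302734, 62.99999237060547), 0.0) [[222.0, 177.0], [222.0, 114.0], [251.0, 114.0], [251.0, 177.0]] (222, 114, 30, 64)
```

View pics/w1c.png

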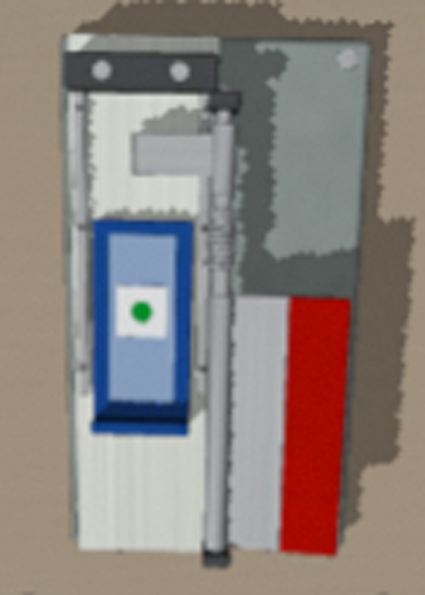

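```bash
python3 - <<'E'
from h import *
from scipy.optimize import least_squares
s=r.read_state()
px=lambda c:np.array([195+c[0]/3.4-.35,50+c[1]/3.4-.35])
F=[((8,-27,38),(288,297)),((8,-49,38),(350,298)),((-88,-49,38),(336,555)),((-88,-27,38),(280,551))]
def W(v,p): 
    c,sn=np.cos(v[2]),np.sin(v[2]);p=np.array(p)/1000;return np.array([v[0]+c*p[0]-sn*p[1],v[1]+sn*p[0]+c*p[1],p[2]])
f=lambda v:np.concatenate([proj('wrist',W(v,p),s)-px(c) for p,c in F])
o=least_squares(f,[.528,-.309,-.83]);v=o.x;print(v,np.degrees(v[2]),np.round(o.fun,1))
def H(v,X):
    c,sn=np.cos(v[2]),np.sin(v[2]);d=X[:2]-v[:2];return np.round(1000*np.array([c*d[0]+sn*d[1],-sn*d[0]+c*d[1]]),1)
for nm,c,z in [('stop face L',(66,93),.032),('stop face R',(218,90),.032),('lip L',(92,432),.036),('lip R',(187,434),.036),('front L',(95,222),.026),('front R',(192,222),.026),('foot',(133,155),.03),('near bracket',(215,556),.037)]:
    print(nm,H(v,ray('wrist',px(c),z,s)))
R=Ro.from_quat(s['eef_rot']).as_matrix();print('tool x yaw',np.degrees(np.arctan2(R[1,0],R[0,0])),'TCP in holder',H(v,s['ee_pos']))
E
```

```text
[ 0.53064992 -0.30704146 -0.83251863] -47.699803872898215 [-0.1 -0.3  0.2 -0.4  0.3 -0.1 -0.4  0.9]
stop face L [73.9 49.3]
stop face R [75.3 -1.7]
lip L [-42.   42.6]
lip R [-42.4   7.9]
front L [31.9 41.1]
front R [32.3  6.8]
foot [54.4 27.1]
near bracket [-89.5  -3. ]
tool x yaw -46.98381866857249 TCP in holder [-39.2  -0.3]
```

move_arm:
  deltas:
    - [0.15, -0.83, 0.23, 0, 0.008]
    - [0.15, 0, 0, 0.9, 0]
    - [0.15, 0, 0, 0.9, 0]
    - [0.15, 0, 0, 0.9, 0]
    - [0.15, 0, 0, 0.9, 0]
    - [0.15, 0, 0, 0.9, 0]
    - [0.15, 0, 0, 0.9, 0]
    - [0.15, 0, 0, 0.9, 0]
    - [0.15, 0, 0, 0, 0]
    - [0.15, 0, 0, 0, 0]

```text
time: 8.57
ee_pos: [0.4851, -0.267, 0.0647]
eef_rot: [0.914, -0.405, -0.001, 0.0]
ft_force: [-0.0, -0.5, 0.3]
width: 0.05
```

```bash
cat >> h.py <<'E'
HV=np.array([.53065,-.30704,-.83252])
def H(X,v=HV):
    c,sn=np.cos(v[2]),np.sin(v[2]);d=np.array(X)[:2]-v[:2];return np.round(1000*np.array([c*d[0]+sn*d[1],-sn*d[0]+c*d[1]]),1)
def stat():
    s=r.read_state();R=Ro.from_quat(s['eef_rot']).as_matrix()
    print(round(s['time'],2),'holder',H(s['ee_pos']),'z',np.round(1000*s['ee_pos'][2],1),'yaw',np.degrees(np.arctan2(R[1,0],R[0,0])),'F',np.round(R.T@s['ft_force'],1),'w',s['width'],'tilt',R[2]);return s
E
python3 - <<'E'
from h import *
stat()
snap('wrist','w2.png');s,im=snap('side','s2.png');snap('scene','c2.png')
for n,b in (('s2',(180,140,320,260)),('c2',(170,130,310,250))):
    im=cv2.imread(f'pics/{n}.png')[b[1]:b[3],b[0]:b[2]];cv2.imwrite(f'pics/{n}c.png',cv2.resize(im,None,fx=5,fy=5,interpolation=2))
E
```

```text
8.57 holder [-60.3  -6.8] z 64.7 yaw -47.745560741135606 F [ 0.3  0.3 -0.3] w 0.04995634207328203 tilt [-0.0016612   0.00105759 -0.99999806]
```

View pics/w2.png

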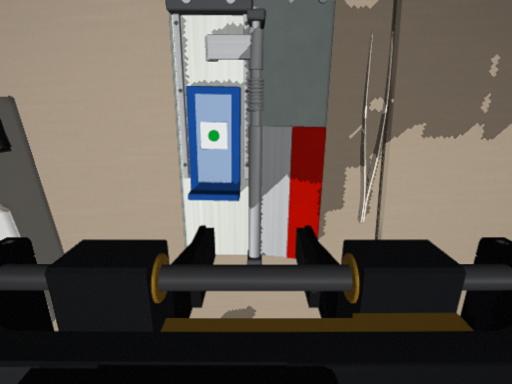

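View pics/s2c.png

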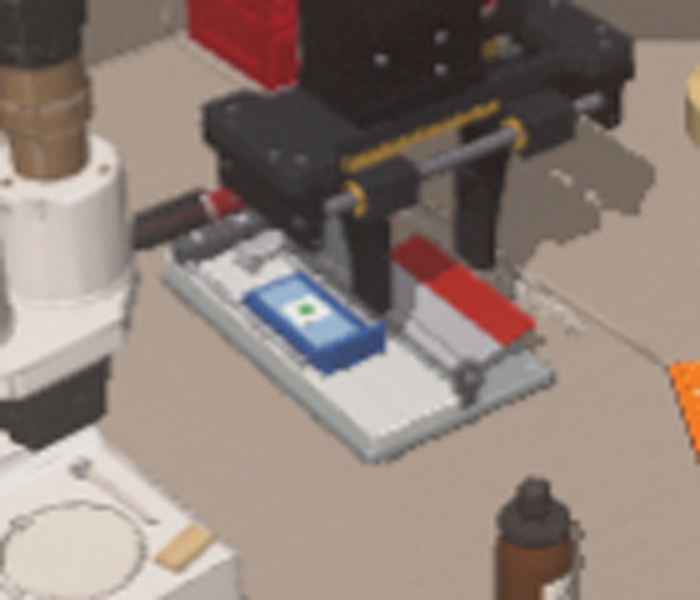

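View pics/c2c.png

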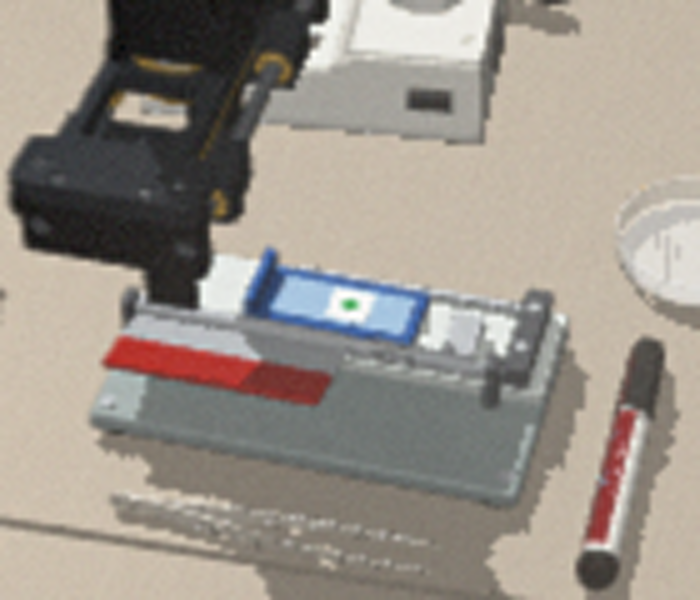

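```bash
python3 - <<'E'
from h import *
s=stat()
M=np.eye(4);M[:3,:3]=Ro.from_quat(s['eef_rot']).as_matrix();M[:3,3]=s['ee_pos']
for y in (-.040,-.0325,-.025,.025,.0325,.04):
    X=(M@[0,y,0,1])[:3]; p=np.round
    print(y,H(X),'wrist',p(proj('wrist',X,s)),'sidecrop',p((proj('side',X)-[180,140])*5),'scenecrop',p((proj('scene',X)-[170,130])*5))
E
```

```text
8.72 holder [-58.7  -6.1] z 66.7 yaw -47.754115021237126 F [0.9 0.6 0.3] w 0.0497083488049709 tilt [ 0.00210551 -0.00128648 -0.99999696]
-0.04 [-58.6  33.9] wrist [193. 243.] sidecrop [352. 309.] scenecrop [223. 196.]
-0.0325 [-58.6  26.4] wrist [205. 243.] sidecrop [365. 303.] scenecrop [218. 207.]
-0.025 [-58.6  18.9] wrist [217. 243.] sidecrop [378. 298.] scenecrop [213. 218.]
0.025 [-58.7 -31.1] wrist [298. 243.] sidecrop [464. 261.] scenecrop [177. 293.]
0.0325 [-58.7 -38.6] wrist [310. 243.] sidecrop [476. 255.] scenecrop [171. 305.]
0.04 [-58.7 -46.1] wrist [322. 243.] sidecrop [489. 250.] scenecrop [166. 317.]
```

move_arm:
  deltas:
    - [0.15, 0, 0, 0.5, 0]
    - [0.15, 0, 0, 0.5, 0]
    - [0.15, 0, 0, 0.1, 0]
    - [0.15, 0, 0, 0.1, 0]
    - [0.15, 0, 0, 0.1, 0]
    - [0.15, 0, 0, 0.1, 0]
    - [0.15, 0, 0, 0.1, 0]
    - [0.15, 0, 0, 0, 0]
    - [0.15, 0, 0, 0, 0]
    - [0.15, 0, 0, 0, 0]

```text
time: 9.55
ee_pos: [0.4854, -0.2672, 0.028]
eef_rot: [0.914, -0.405, -0.0, -0.0]
ft_force: [-4.0, 2.8, 8.8]
width: 0.05
```

```bash
python3 - <<'E'
from h import *
stat()
snap('wrist','w3.png');s,im=snap('side','s3.png');snap('scene','c3.png');stat()
for n,b in (('s3',(180,140,320,260)),('c3',(170,130,310,250))):
    im=cv2.imread(f'pics/{n}.png')[b[1]:b[3],b[0]:b[2]];cv2.imwrite(f'pics/{n}c.png',cv2.resize(im,None,fx=5,fy=5,interpolation=2))
E
```

```text
9.55 holder [-59.9  -6.6] z 28.0 yaw -47.771559996056844 F [-4.8  1.  -8.8] w 0.049952416191712604 tilt [-8.64662109e-04 -1.63332493e-04 -9.99999613e-01]
9.7 holder [-59.9  -6.6] z 28.0 yaw -47.76667642140503 F [-4.3  0.5 -9.9] w 0.05021408416621125 tilt [-8.35146479e-04 -2.04191744e-04 -9.99999630e-01]
```

View pics/w3.png

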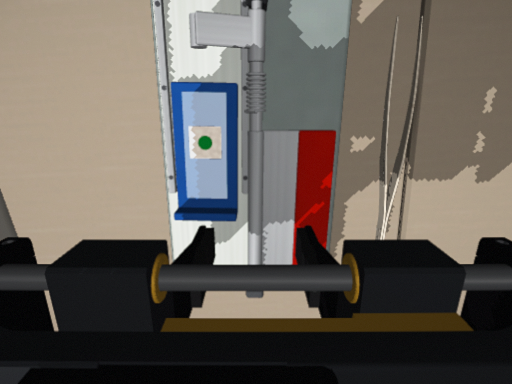

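View pics/s3c.png

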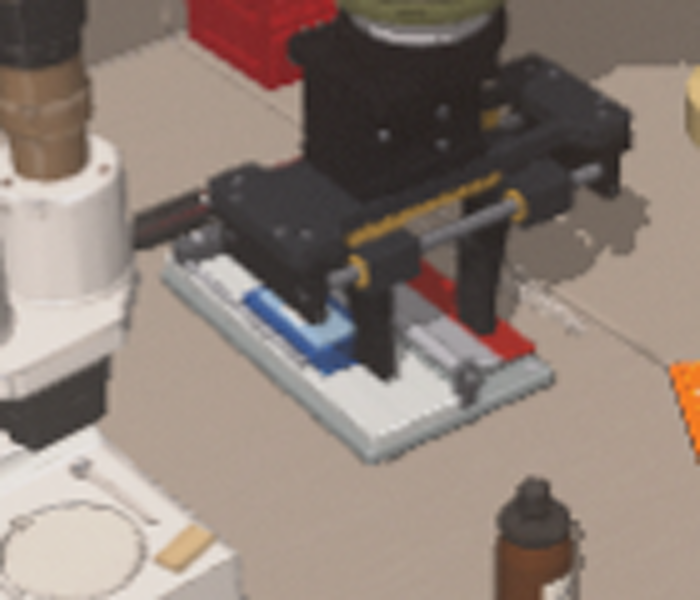

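View pics/c3c.png

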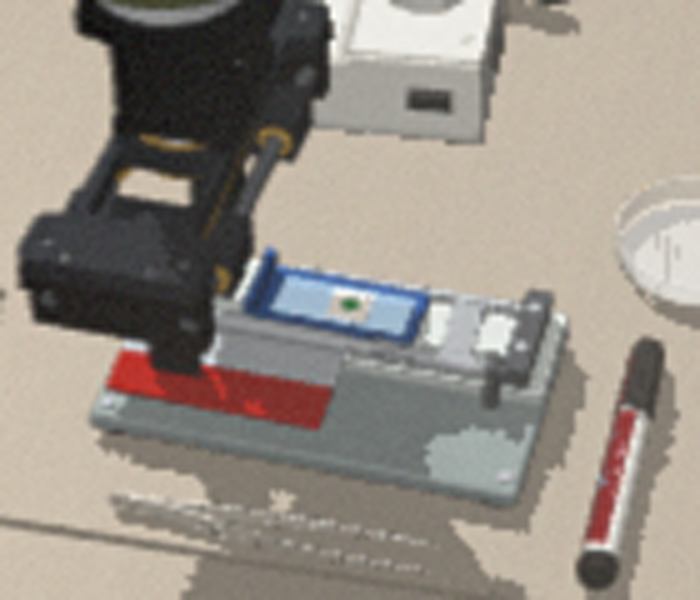

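move_arm:
  deltas:
    - [0.15, 0, 0, 0.04, 0]
    - [0.15, 0.2, 0, 0, 0]
    - [0.15, 0.2, 0, 0, 0]
    - [0.15, 0.2, 0, 0, 0]
    - [0.15, 0.2, 0, 0, 0]
    - [0.15, 0, 0, 0, 0]

```text
time: 10.2
ee_pos: [0.4982, -0.282, 0.0266]
eef_rot: [0.914, -0.405, -0.001, -0.0]
ft_force: [-4.9, 3.5, 9.4]
width: 0.0501
```

```bash
python3 - <<'E'
from h import *
stat()
snap('wrist','w4.png');stat()
E
```

```text
10.2 holder [-40.4  -7.1] z 26.6 yaw -47.78954672681486 F [-5.9  1.3 -9.4] w 0.05012336806528563 tilt [-2.78999274e-03  6.35884885e-04 -9.99995906e-01]
10.25 holder [-40.4  -7.1] z 26.6 yaw -47.79734438029818 F [-6.5  2.  -9. ] w 0.05009936775208417 tilt [-2.39175072e-03  5.83116112e-04 -9.99996970e-01]
```

View pics/w4.png

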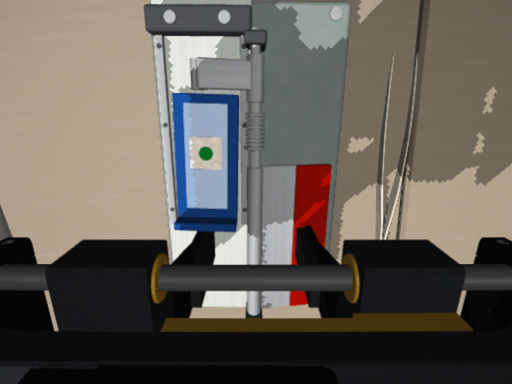

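move_arm:
  deltas:
    - [0.15, 0.2, 0, 0, 0]
    - [0.15, 0.2, 0, 0, 0]
    - [0.15, 0.2, 0, 0, 0]
    - [0.15, 0.2, 0, 0, 0]
    - [0.15, 0, 0, 0, 0]

```text
time: 10.67
ee_pos: [0.5116, -0.2969, 0.0266]
eef_rot: [0.914, -0.405, -0.001, -0.0]
ft_force: [-5.8, 3.1, 9.9]
width: 0.0501
```

```bash
python3 - <<'E'
from h import *
stat()
snap('wrist','w5.png');s=stat()
# lip rear edge for w4/w5 row guess
for x in (-31,-21,-11,-1):
    c,sn=np.cos(HV[2]),np.sin(HV[2])
    for (px,pz) in ((x,.036),(x+76,.026)):
        X=[HV[0]+c*px/1e3-sn*.025,HV[1]+sn*px/1e3+c*.025,pz];print(x,px,pz,np.round(proj('wrist',X,s)))
E
```

```text
10.67 holder [-20.3  -7.3] z 26.6 yaw -47.80288654865596 F [-6.2  2.2 -9.9] w 0.05011163194951739 tilt [-2.72083344e-03  6.81135466e-04 -9.99996067e-01]
10.72 holder [-20.3  -7.2] z 26.6 yaw -47.796603176106196 F [-4.9  3.  -9.9] w 0.05038325417911088 tilt [-2.31425565e-03  6.22036875e-04 -9.99997129e-01]
-31 -31 0.036 [204. 266.]
-31 45 0.026 [200. 136.]
-21 -21 0.036 [203. 251.]
-21 55 0.026 [198. 118.]
-11 -11 0.036 [202. 236.]
-11 65 0.026 [197.  99.]
-1 -1 0.036 [201. 220.]
-1 75 0.026 [196.  79.]
```

View pics/w5.png

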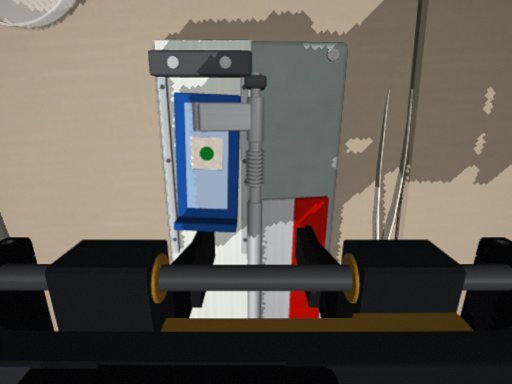

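move_arm:
  deltas:
    - [0.15, 0.08, 0, 0, 0]
    - [0.15, 0.08, 0, 0, 0]
    - [0.15, 0.08, 0, 0, 0]
    - [0.15, 0, 0, 0, 0]

```text
time: 11.05
ee_pos: [0.5152, -0.3007, 0.0265]
eef_rot: [0.914, -0.405, -0.002, -0.0]
ft_force: [-7.1, 4.8, 9.3]
width: 0.0502
```

```bash
python3 - <<'E'
from h import *
stat()
snap('wrist','w6.png');s=stat()
im=cv2.imread('pics/w6.png');cv2.imwrite('pics/w6c.png',cv2.resize(im[40:250,130:280],None,fx=2.8,fy=2.8,interpolation=2))
E
```

```text
11.05 holder [-15.1  -7.2] z 26.5 yaw -47.78910170025459 F [-8.4  2.1 -9.3] w 0.050158458145702 tilt [-3.79843293e-03  6.77407054e-04 -9.99992556e-01]
11.1 holder [-15.1  -7.3] z 26.5 yaw -47.79336126327575 F [ -7.6   2.1 -10.5] w 0.05003315489823543 tilt [-3.55039431e-03  7.39060119e-04 -9.99993424e-01]
```

View pics/w6c.png

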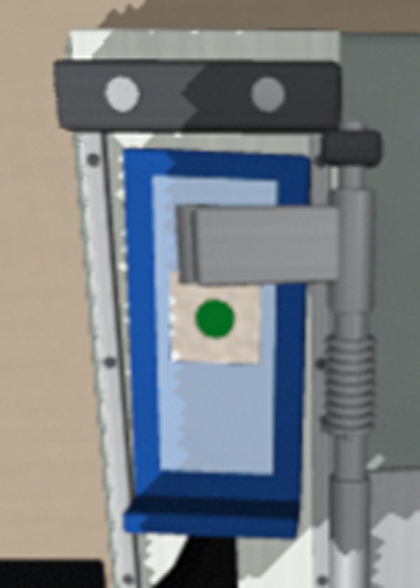

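move_arm:
  deltas:
    - [0.15, 0.08, 0, 0, 0]
    - [0.15, 0.06, 0, 0, 0]
    - [0.15, 0, 0, 0, 0]
    - [0.15, 0, 0, 0, 0]

```text
time: 11.43
ee_pos: [0.5172, -0.3029, 0.0264]
eef_rot: [0.914, -0.405, -0.002, -0.001]
ft_force: [-9.4, 6.9, 11.6]
width: 0.0498
```

```bash
cat > k.py <<'E'
import sys
from h import *
stat()
n=sys.argv[1]
snap('wrist',n+'.png');s=stat()
im=cv2.imread(f'pics/{n}.png');cv2.imwrite(f'pics/{n}c.png',cv2.resize(im[40:250,130:280],None,fx=2.8,fy=2.8,interpolation=2))
c,sn=np.cos(HV[2]),np.sin(HV[2])
for (px,pz) in ((75,.032),(75,.02),(75,.026),(73,.026),(71,.026),(-1,.036),(-3,.036)):
    X=[HV[0]+c*px/1e3-sn*.025,HV[1]+sn*px/1e3+c*.025,pz];print(px,pz,np.round((proj('wrist',X,s)-[130,40])*2.8))
E
python3 k.py w7
```

```text
11.43 holder [-12.1  -7.2] z 26.4 yaw -47.76868963874096 F [-11.5   2.4 -11.6] w 0.04980995784891289 tilt [-4.60219321e-03  7.89946151e-04 -9.99989098e-01]
11.48 holder [-12.2  -7.2] z 26.4 yaw -47.76877498158985 F [-11.1   2.  -11.2] w 0.05046437646427572 tilt [-4.60078595e-03  7.98256900e-04 -9.99989098e-01]
75 0.032 [182. 153.]
75 0.02 [194. 155.]
75 0.026 [188. 154.]
73 0.026 [189. 165.]
71 0.026 [189. 176.]
-1 0.036 [201. 541.]
-3 0.036 [202. 550.]
```

View pics/w7c.png

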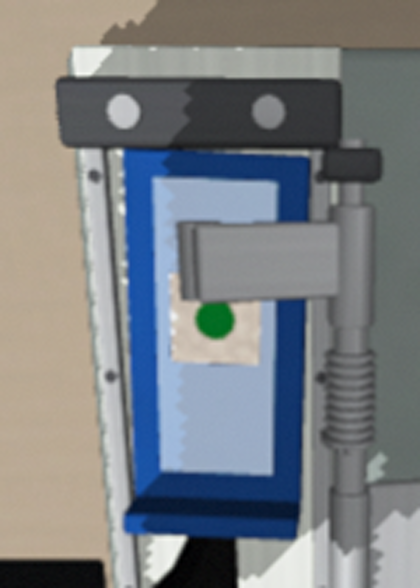

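move_arm:
  deltas:
    - [0.15, 0.06, 0, 0, 0]
    - [0.15, 0.04, 0, 0, 0]
    - [0.15, 0, 0, 0, 0]
    - [0.15, 0, 0, 0, 0]

```text
time: 11.82
ee_pos: [0.5173, -0.3031, 0.0262]
eef_rot: [0.914, -0.405, -0.005, -0.001]
ft_force: [-17.7, 14.1, 20.5]
width: 0.0496
```

```bash
python3 k.py w8
```

```text
11.82 holder [-11.9  -7.2] z 26.2 yaw -47.73127698352554 F [-22.5   3.6 -20.3] w 0.049560300873000604 tilt [-0.00939187  0.00106559 -0.99995533]
11.87 holder [-11.8  -7.2] z 26.2 yaw -47.72926926277943 F [-21.3   4.  -19.9] w 0.049797226037847316 tilt [-0.00923921  0.0011052  -0.99995671]
75 0.032 [182. 155.]
75 0.02 [194. 156.]
75 0.026 [188. 155.]
73 0.026 [188. 166.]
71 0.026 [189. 177.]
-1 0.036 [201. 543.]
-3 0.036 [202. 552.]
```

View pics/w8c.png

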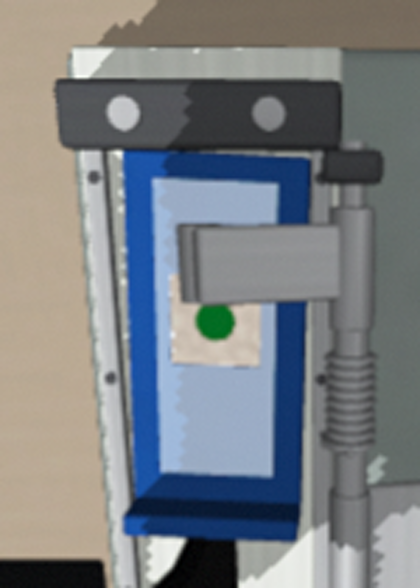

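```bash
python3 - <<'E'
from h import *
im=cv2.imread('pics/w8.png');h=cv2.cvtColor(im,cv2.COLOR_BGR2HSV)
g=im.astype(float)
blue=(im[:,:,0].astype(int)-im[:,:,2]).astype(float)
def edge(col0,col1,r0,r1,ch,sign):
    P=[]
    for c in range(col0,col1):
        d=np.gradient(ch[r0:r1,c])*sign;i=int(d.argmax())
        if 0<i<len(d)-1:
            a,b,e=d[i-1],d[i],d[i+1];o=(a-e)/(2*(a-2*b+e)+1e-9)
            P.append((c,r0+i+o))
    P=np.array(P);
    for _ in range(4):
        k=np.polyfit(P[:,0],P[:,1],1);res=P[:,1]-np.polyval(k,P[:,0]);P=P[abs(res)<max(.5,1.5*res.std())]
    print(len(P),'slope deg',np.degrees(np.arctan(k[0])),'row at 205',np.polyval(k,205));
gray=cv2.cvtColor(im,cv2.COLOR_BGR2GRAY).astype(float)
print('base front');edge(160,245,52,62,gray,1)
print('stop top rear');edge(155,248,62,75,gray,-1)
print('stop front->floor/blue');edge(178,236,86,98,blue,1)
print('stop front gray');edge(155,248,86,98,gray,1)
print('lip rear');edge(178,234,222,240,blue,-1)
print('glass front');edge(188,226,98,112,gray,1)
print('glass rear');edge(190,226,200,216,gray,-1)
for c in (180,195,210,225,235): print(c,[tuple(int(v) for v in im[rr,c]) for rr in range(86,100)])
E
```

```text
base front
85 slope deg -0.005447428518179428 row at 205 56.698511438141125
stop top rear
93 slope deg 0.35347946018025206 row at 205 67.70735720618683
stop front->floor/blue
58 slope deg 3.030882376460115 row at 205 94.42787378986293
stop front gray
72 slope deg 0.11280515253560372 row at 205 93.20952958405414
lip rear
56 slope deg 2.3313112374430376 row at 205 231.75699905861356
glass front
38 slope deg 2.5544795977718464 row at 205 103.88456466585667
glass rear
36 slope deg 2.529757128697277 row at 205 209.0169059464545
180 [(89, 85, 83), (87, 84, 82), (87, 86, 83), (88, 86, 85), (87, 85, 81), (80, 78, 76), (66, 62, 63), (72, 42, 27), (138, 66, 21), (169, 84, 27), (169, 86, 29), (168, 84, 28), (169, 84, 28), (167, 83, 27)]
195 [(57, 56, 53), (56, 54, 53), (57, 53, 52), (56, 53, 53), (52, 52, 49), (47, 46, 44), (33, 32, 32), (33, 23, 16), (73, 38, 18), (102, 50, 16), (109, 54, 17), (107, 51, 16), (109, 53, 20), (107, 51, 18)]
210 [(56, 56, 53), (55, 54, 53), (54, 53, 51), (56, 55, 54), (54, 53, 52), (45, 41, 41), (37, 36, 35), (69, 71, 69), (113, 107, 102), (98, 54, 30), (107, 52, 16), (108, 52, 17), (109, 53, 18), (110, 53, 19)]
225 [(104, 103, 100), (57, 55, 54), (54, 52, 50), (57, 56, 54), (55, 53, 51), (43, 43, 40), (37, 36, 35), (61, 62, 62), (112, 114, 110), (119, 107, 99), (104, 56, 28), (107, 50, 13), (108, 53, 15), (110, 54, 19)]
235 [(56, 53, 52), (55, 54, 52), (56, 54, 52), (57, 54, 53), (53, 53, 50), (46, 44, 43), (37, 35, 35), (54, 56, 53), (118, 122, 120), (142, 142, 137), (106, 71, 52), (105, 51, 16), (110, 53, 17), (110, 53, 16)]
```

move_arm:
  deltas:
    - [0.15, -0.1, 0, 0, 0]
    - [0.15, -0.1, 0, 0, 0]
    - [0.15, -0.1, 0, 0, 0]
    - [-0.03, 0, 0.08, 0, 0]
    - [-0.03, 0, 0.08, 0, 0]
    - [-0.03, 0, 0, 0, 0]
    - [-0.03, 0, 0, 0, 0]
    - [-0.03, 0, 0, 0, 0]

```text
time: 12.53
ee_pos: [0.5139, -0.3051, 0.0282]
eef_rot: [0.914, -0.405, 0.002, 0.001]
ft_force: [0.6, -4.0, 8.2]
width: 0.0425
```

```bash
python3 k.py w9
```

```text
12.53 holder [-12.7 -11.1] z 28.2 yaw -47.7921054789202 F [ 3.4  2.2 -8.2] w 0.04250457031477752 tilt [ 4.70958483e-03 -4.20016186e-04 -9.99988822e-01]
12.58 holder [-12.7 -11.1] z 28.2 yaw -47.798688992941 F [ 2.7  2.2 -9.4] w 0.04258730513054238 tilt [ 4.72919015e-03 -4.09581589e-04 -9.99988733e-01]
75 0.032 [163. 150.]
75 0.02 [176. 153.]
75 0.026 [170. 152.]
73 0.026 [170. 162.]
71 0.026 [171. 173.]
-1 0.036 [184. 535.]
-3 0.036 [184. 544.]
```

View pics/w9.png

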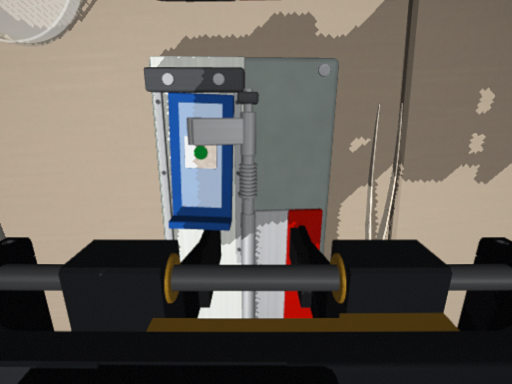

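move_arm:
  deltas:
    - [-0.03, 0, 0, 0.04, 0]
    - [-0.03, 0.06, 0, 0, 0]
    - [-0.03, 0.06, 0, 0, 0]
    - [-0.03, 0.06, 0, 0, 0]
    - [-0.03, 0.04, 0, 0, 0]
    - [-0.03, 0, 0, 0, 0]
    - [-0.03, 0, 0, 0, 0]

```text
time: 13.17
ee_pos: [0.5143, -0.3052, 0.0258]
eef_rot: [0.914, -0.405, -0.003, -0.001]
ft_force: [-12.9, 9.5, 19.2]
width: 0.042
```

```bash
python3 k.py w10; cat > e.py <<'E'
import sys
from h import *
im=cv2.imread(f'pics/{sys.argv[1]}.png');dx=int(sys.argv[2]);dy=int(sys.argv[3])
blue=(im[:,:,0].astype(int)-im[:,:,2]).astype(float);gray=cv2.cvtColor(im,cv2.COLOR_BGR2GRAY).astype(float)
def edge(n,col0,col1,r0,r1,ch,sign):
    P=[];col0+=dx;col1+=dx;r0+=dy;r1+=dy
    for c in range(col0,col1):
        d=np.gradient(ch[r0:r1,c])*sign;i=int(d.argmax())
        if 0<i<len(d)-1:
            a,b,e=d[i-1],d[i],d[i+1];P.append((c,r0+i+(a-e)/(2*(a-2*b+e)+1e-9)))
    P=np.array(P)
    for _ in range(4):
        k=np.polyfit(P[:,0],P[:,1],1);res=P[:,1]-np.polyval(k,P[:,0]);P=P[abs(res)<max(.5,1.5*res.std())]
    print(n,len(P),'slope',round(np.degrees(np.arctan(k[0])),2),'row mid',round(np.polyval(k,205+dx),1))
edge('base',160,245,48,62,gray,1);edge('stop top rear',158,245,60,75,gray,-1);edge('front',180,234,84,98,blue,1)
edge('lip rear',182,230,222,242,blue,-1);edge('glass front',190,224,96,112,gray,1);edge('glass rear',192,224,200,216,gray,-1)
E
python3 e.py w10 -5 0
```

```text
13.17 holder [-12.3 -10.9] z 25.8 yaw -47.74425771739715 F [-15.9   3.1 -19.1] w 0.04197405106400926 tilt [-6.07328669e-03  3.65445560e-04 -9.99981491e-01]
13.22 holder [-12.3 -10.9] z 25.8 yaw -47.74843821006071 F [-16.9   1.9 -18. ] w 0.04215053072449995 tilt [-6.00936332e-03  3.19624957e-04 -9.99981893e-01]
75 0.032 [161. 152.]
75 0.02 [174. 154.]
75 0.026 [168. 153.]
73 0.026 [169. 164.]
71 0.026 [169. 175.]
-1 0.036 [183. 542.]
-3 0.036 [183. 551.]
base 85 slope -0.09 row mid 55.7
stop top rear 87 slope 0.3 row mid 66.7
front 54 slope 2.45 row mid 93.6
lip rear 48 slope 3.11 row mid 231.3
glass front 34 slope 1.83 row mid 103.1
glass rear 32 slope 2.17 row mid 208.6
```

View pics/w10c.png

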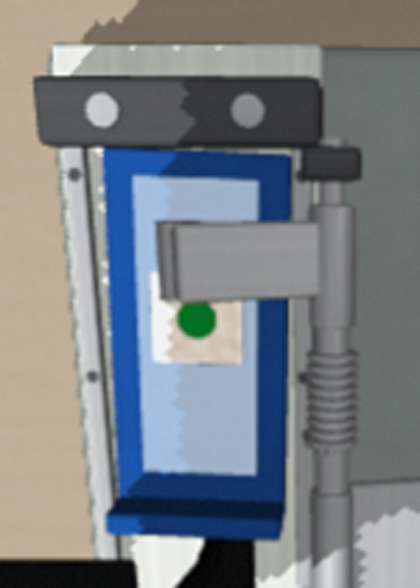

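move_arm:
  deltas:
    - [-0.03, 0, 0, -0.05, 0]
    - [-0.03, 0.05, 0, 0, 0]
    - [-0.03, 0.05, 0, 0, 0]
    - [-0.03, 0, 0, 0, 0]
    - [-0.03, 0, 0, 0, 0]

```text
time: 13.63
ee_pos: [0.5144, -0.3056, 0.0259]
eef_rot: [0.915, -0.405, -0.005, -0.002]
ft_force: [-16.5, 14.0, 17.1]
width: 0.0418
```

```bash
python3 k.py w11;python3 e.py w11 -5 0
```

```text
13.63 holder [-12.  -11.1] z 25.9 yaw -47.721198100866694 F [-21.6   2.8 -16.8] w 0.041841659978554976 tilt [-0.01059472  0.00129556 -0.99994304]
13.68 holder [-12. -11.] z 25.9 yaw -47.7179650634991 F [-21.6   2.2 -16.8] w 0.042158265907137726 tilt [-0.01059242  0.00126144 -0.9999431 ]
75 0.032 [160. 153.]
75 0.02 [174. 155.]
75 0.026 [167. 154.]
73 0.026 [168. 165.]
71 0.026 [168. 176.]
-1 0.036 [182. 543.]
-3 0.036 [183. 552.]
base 82 slope 0.8 row mid 56.1
stop top rear 87 slope 0.64 row mid 67.3
front 54 slope 2.39 row mid 93.8
lip rear 48 slope 2.64 row mid 231.5
glass front 34 slope 2.17 row mid 103.4
glass rear 32 slope 2.15 row mid 208.8
```

View pics/w11c.png

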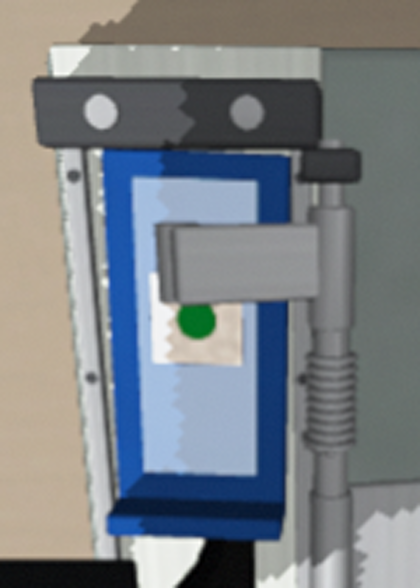

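move_arm:
  deltas:
    - [-0.03, -0.08, 0, 0, 0]
    - [-0.03, 0, 0.05, 0, 0]
    - [-0.03, 0, 0.05, 0, 0]
    - [-0.03, 0, 0.05, 0, 0]
    - [-0.03, 0, 0, 0, 0]

```text
time: 14.1
ee_pos: [0.5133, -0.3071, 0.0267]
eef_rot: [0.915, -0.404, -0.002, -0.002]
ft_force: [-6.4, 11.4, 11.4]
width: 0.0426
```

```bash
python3 k.py w12;python3 e.py w12 -8 0
```

```text
14.1 holder [-11.6 -12.8] z 26.7 yaw -47.65627099549887 F [-12.7  -3.  -11.4] w 0.042570024371996314 tilt [-0.00494926 -0.00145425 -0.99998669]
14.15 holder [-11.7 -12.8] z 26.7 yaw -47.65369729866241 F [-12.8  -2.4 -10.7] w 0.042458615296554376 tilt [-0.00503072 -0.00135795 -0.99998642]
75 0.032 [152. 155.]
75 0.02 [167. 157.]
75 0.026 [160. 156.]
73 0.026 [161. 167.]
71 0.026 [161. 178.]
-1 0.036 [174. 543.]
-3 0.036 [175. 551.]
base 85 slope 0.59 row mid 57.5
stop top rear 87 slope 0.62 row mid 68.3
front 54 slope 0.2 row mid 94.0
lip rear 44 slope 1.69 row mid 231.3
glass front 34 slope 1.26 row mid 103.3
glass rear 32 slope 1.3 row mid 208.7
```

View pics/w12c.png

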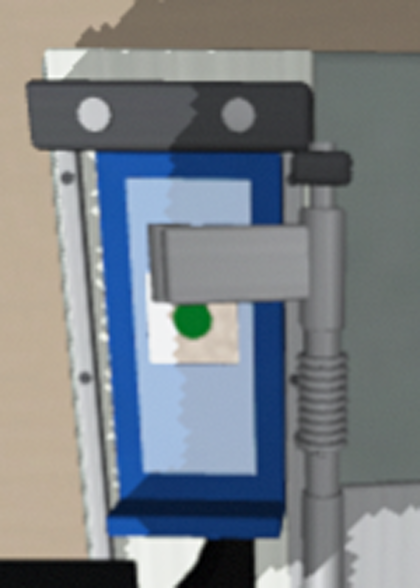

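move_arm:
  deltas:
    - [-0.03, 0, 0.05, 0, 0]
    - [-0.03, 0.06, 0.02, 0, 0]
    - [-0.03, 0.04, 0, 0, 0]
    - [-0.03, 0, 0, 0, 0]
    - [-0.03, 0, 0, 0, 0]

```text
time: 14.57
ee_pos: [0.513, -0.3076, 0.0259]
eef_rot: [0.915, -0.403, -0.004, -0.003]
ft_force: [-8.0, 17.8, 12.2]
width: 0.042
```

```bash
python3 k.py w13;python3 e.py w13 -9 0
```

```text
14.57 holder [-11.4 -13.4] z 25.9 yaw -47.56184886833364 F [-18.7  -6.1 -12. ] w 0.041963437700851224 tilt [-0.00957946 -0.00185145 -0.9999524 ]
14.62 holder [-11.4 -13.4] z 25.9 yaw -47.56382728162764 F [-19.   -5.2 -12.5] w 0.04245744175937954 tilt [-0.0095533  -0.00186534 -0.99995263]
75 0.032 [149. 156.]
75 0.02 [163. 158.]
75 0.026 [156. 157.]
73 0.026 [157. 168.]
71 0.026 [158. 179.]
-1 0.036 [171. 545.]
-3 0.036 [171. 554.]
base 85 slope 0.88 row mid 57.3
stop top rear 87 slope 0.66 row mid 68.4
front 54 slope -0.08 row mid 94.1
lip rear 47 slope 1.69 row mid 231.6
glass front 34 slope 0.26 row mid 103.9
glass rear 32 slope 0.31 row mid 209.1
```

View pics/w13c.png

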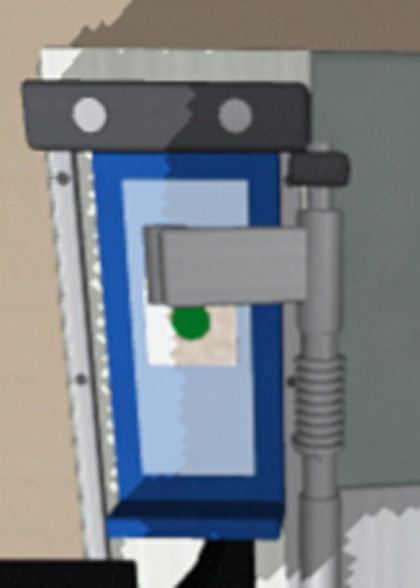

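move_arm:
  deltas:
    - [-0.03, -0.15, -0.03, 0, 0]
    - [-0.03, -0.15, -0.02, 0, 0]
    - [-0.03, -0.15, 0, 0, 0]
    - [-0.03, -0.1, 0, 0, 0]
    - [-0.03, 0, 0, 0, 0]

```text
time: 15.03
ee_pos: [0.5079, -0.3034, 0.0286]
eef_rot: [0.914, -0.405, 0.003, 0.0]
ft_force: [3.2, -3.6, 7.9]
width: 0.0422
```

```bash
python3 k.py w14;python3 e.py w14 -9 -1
```

```text
15.03 holder [-18.  -14.4] z 28.6 yaw -47.74945229572517 F [ 4.8  0.1 -7.8] w 0.04217598195784664 tilt [ 0.00552694 -0.00155215 -0.99998352]
15.08 holder [-18.  -14.4] z 28.6 yaw -47.75084010598906 F [ 4.1 -0.4 -7.9] w 0.04226534881723876 tilt [ 0.00522734 -0.0015344  -0.99998516]
75 0.032 [145. 120.]
75 0.02 [159. 125.]
75 0.026 [152. 123.]
73 0.026 [153. 134.]
71 0.026 [154. 145.]
-1 0.036 [167. 510.]
-3 0.036 [168. 519.]
base 80 slope 0.32 row mid 58.2
stop top rear 27 slope 5.19 row mid 67.3
front 1 slope 12.01 row mid 84.9
lip rear 27 slope 10.02 row mid 230.7
glass front 29 slope -0.52 row mid 108.5
glass rear 29 slope 0.64 row mid 206.6e.py:13: RankWarning: Polyfit may be poorly conditioned
  k=np.polyfit(P[:,0],P[:,1],1);res=P[:,1]-np.polyval(k,P[:,0]);P=P[abs(res)<max(.5,1.5*res.std())]
e.py:13: RankWarning: Polyfit may be poorly conditioned
  k=np.polyfit(P[:,0],P[:,1],1);res=P[:,1]-np.polyval(k,P[:,0]);P=P[abs(res)<max(.5,1.5*res.std())]
e.py:13: RankWarning: Polyfit may be poorly conditioned
  k=np.polyfit(P[:,0],P[:,1],1);res=P[:,1]-np.polyval(k,P[:,0]);P=P[abs(res)<max(.5,1.5*res.std())]
e.py:13: RankWarning: Polyfit may be poorly conditioned
  k=np.polyfit(P[:,0],P[:,1],1);res=P[:,1]-np.polyval(k,P[:,0]);P=P[abs(res)<max(.5,1.5*res.std())]
```

View pics/w14c.png

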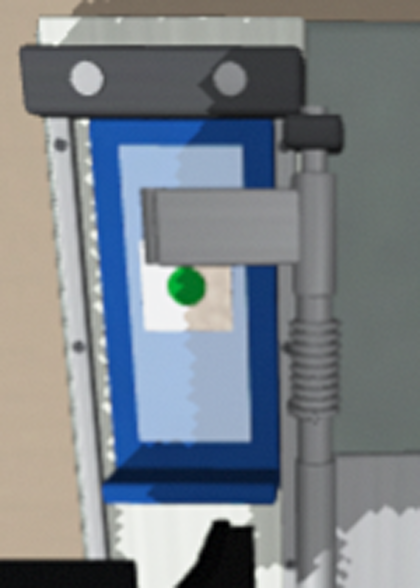

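move_arm:
  deltas:
    - [-0.03, 0, 0, -0.12, 0]
    - [-0.03, 0, 0, -0.12, 0]
    - [-0.03, 0, 0, -0.12, 0]
    - [-0.03, 0, 0, -0.12, 0]
    - [-0.03, 0, 0, -0.2, 0]
    - [-0.03, 0, 0, -0.5, 0]
    - [-0.03, 0, 0, -0.9, 0]
    - [-0.03, 0, 0, -0.9, 0]
    - [-0.03, 0, 0, -0.9, 0]
    - [-0.03, 0, 0, -0.9, 0]
    - [-0.03, 0, 0, 0, 0]
    - [-0.03, 0, 0, 0, 0]

```text
time: 16.08
ee_pos: [0.5066, -0.3022, 0.1481]
eef_rot: [0.914, -0.405, 0.001, -0.0]
ft_force: [0.1, 0.3, -0.7]
width: 0.0423
```

```bash
python3 - <<'E'
from h import *
stat();snap('wrist','w15.png');s=stat()
im=cv2.imread('pics/w15.png');cv2.imwrite('pics/w15c.png',cv2.resize(im[30:230,150:330],None,fx=3,fy=3,interpolation=2))
snap('side','s15.png');snap('scene','c15.png')
for n,b in (('s15',(180,140,320,260)),('c15',(170,130,310,250))):
    im=cv2.imread(f'pics/{n}.png')[b[1]:b[3],b[0]:b[2]];cv2.imwrite(f'pics/{n}c.png',cv2.resize(im,None,fx=5,fy=5,interpolation=2))
M=T('wrist',s)
for l in ['carrier','clip_foot','end_stop']:
    for d in r.tip_of('wrist',l)[:2]:
        X=M[:3,:3]@d['position']+M[:3,3];print(l,round(d['confidence'],2),np.round(X,4),H(X))
E
```

```text
16.08 holder [-19.8 -14.6] z 148.1 yaw -47.7559389494102 F [-0.1 -0.3  0.7] w 0.042256559464421875 tilt [ 0.00228398 -0.00154627 -0.9999962 ]
16.13 holder [-20.6 -14.7] z 146.7 yaw -47.752938122999446 F [-0.9 -0.4  0.2] w 0.04232884804131249 tilt [ 2.37244785e-04 -5.71087742e-04 -9.99999809e-01]
carrier 0.75 [ 0.5686 -0.3202  0.0202] [35.3 19.2]
clip_foot 0.81 [ 0.5832 -0.3368  0.0239] [57.4 18.8]
end_stop 0.56 [ 0.5929 -0.3515  0.0251] [74.8 16.2]
end_stop 0.54 [ 0.602  -0.421  -0.0027] [132.3 -24. ]
```

View pics/w15c.png

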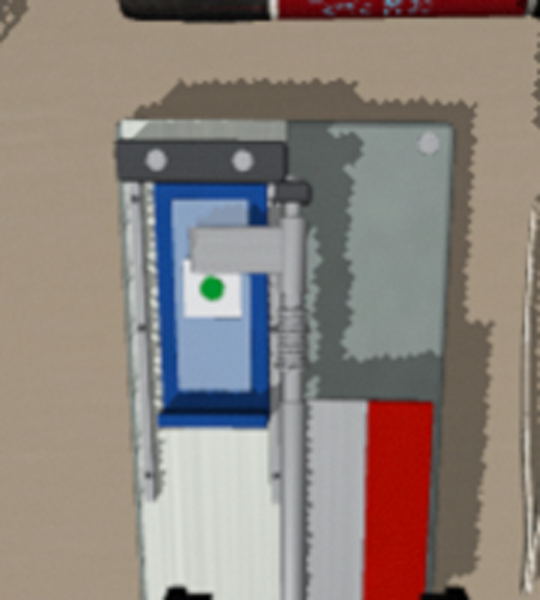

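View pics/c15c.png

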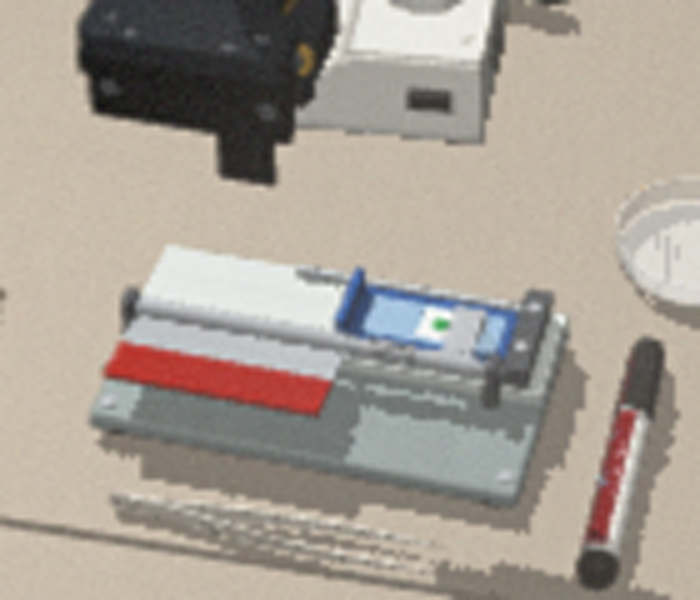

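move_arm:
  deltas:
    - [-0.03, -0.2, 0, -0.8, 0]
    - [-0.03, -0.2, 0, -0.8, 0]
    - [-0.03, -0.2, 0, -0.8, 0]
    - [-0.03, 0, 0, 0, 0]
    - [-0.03, 0, 0, 0, 0]
    - [-0.03, 0, 0, 0, 0]
    - [-0.03, 0, 0, 0, 0]

```text
time: 16.97
ee_pos: [0.4954, -0.2906, 0.205]
eef_rot: [0.914, -0.405, -0.001, 0.0]
ft_force: [0.4, -0.1, -0.3]
width: 0.0421
```

```bash
python3 - <<'E'
from h import *
stat();snap('wrist','w16.png');s=stat()
im=cv2.imread('pics/w16.png');cv2.imwrite('pics/w16c.png',cv2.resize(im[20:230,180:350],None,fx=2.8,fy=2.8,interpolation=2))
E
```

```text
16.97 holder [-35.9 -15. ] z 205.0 yaw -47.75788373464646 F [ 0.3 -0.3  0.3] w 0.042091593959124866 tilt [-1.67793021e-03  9.03763560e-04 -9.99998184e-01]
17.02 holder [-35.8 -15. ] z 205.1 yaw -47.759954958741204 F [ 0.5  0.4 -0.1] w 0.04232723967585539 tilt [-1.59634760e-03  9.58382169e-04 -9.99998267e-01]
```

View pics/w16c.png

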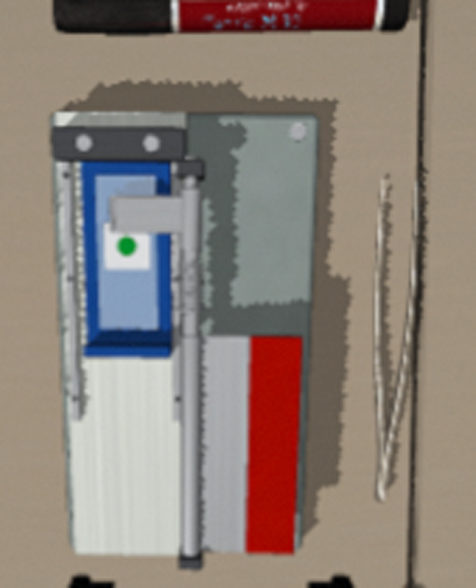

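The picture shows the carrier flush against the dark stop (crop row ~160) and square in the channel. The clip foot is down on it at (150,213), and the arm is clear.

```bash
python3 -c "
from h import *
print(r.close_job())"
```

```text
the job is handed in; nothing more can be done
None
```

The blue carrier is loaded and the job is handed in at about 17 s of the 38 s allowed. I pressed the red bar down with one fingertip and held it there while the other fingertip pushed the lip until the carrier met the end stop. Then I backed off the lip, let the bar up so the clip closed, and raised the arm clear.

- **Skewed carrier:** on the first push the carrier reached the stop turned about 2.4°, with only its left front corner touching. Pushing again further right barely helped because friction held it. With the bar still down, I dragged the lip sideways about 2 mm and pushed again. The carrier then measured within about 0.5° of the stop.
- **Last checks:** the final pictures show its front edge flush against the stop and the clip foot resting on it. The wrist force is about zero, and the forceps and pen showed no sign of having been moved. The network put the carrier's origin at holder x = 35 mm against 37 mm when home, which is within its 4 mm accuracy.
- **Disagreements:** my holder fit seems off by a few millimetres sideways. In the last network readings the stop and foot came out 6–9 mm from their given y, so I relied on what the pictures showed relative to the stop. I never measured the clip angle; I judged it from the pictures and the fingertip height.
- **Forces:** the highest readings I saw were about 22 N along the push and 20 N downwards, when the carrier first met the stop.

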